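Complete a packed tub of round test bars

ROBOT

A 6-joint arm with a two-finger parallel gripper is mounted at the origin on a cart in front of the work surface, level with it; the furniture and walls round the work are solid. World frame = base frame: x ahead of the robot, y to its left, z up, the work surface at z = 0. Lengths are in m, angles in rad, forces in N, time in s.
With the tool pointing down it reaches from about 0.35 to 0.95 m from the base axis. Payload 17.4 kg.
Tool frame: the origin (TCP) lies midway between the tips of the shut fingers; the grasp point (between the pads) lies r.tcp_to_grasp behind it (r.tcp_to_grasp is the distance from the TCP to the grasp point, in m); z points along the fingers, y is the line along which they close (so a half turn about z gives the same grasp; the last joint's range is limited). The gripper opens to 93 mm and grips with 3 to 60 N. Pads are 15 mm wide; open, the fingers measure 128 mm over their backs; the gripper's body (75 mm by 188 mm) begins 65 mm behind the grasp point.
Start: joints at [1.198, 0.116, 1.442, -0, 1.584, -0.038], TCP at [0.222, 0.638, 0.219] pointing down, gripper open.
Joint ranges: [-2.83, 2.83], [-0.83, 2.19], [0.07, 2.5], [-1.14, 4.28], [0.01, 3], [-2.97, 2.97]. Speed limits (rad/s): [1.89, 1.89, 2.22, 3.14, 3.14, 3.14].

INTERFACE

Orientations are given as a 3x3 rotation matrix whose columns are the frame's x, y, z axes.
In Python, from workcell import r gives the robot as it stands.
- The arm moves only by the tool drive_tool, never from a script. Its arguments are lists of equal length, an entry for each row: "rot": the turn, a rotation vector about the world's x, y, z normalised to -1 to 1, where 1 is 0.15 rad, a list of three; "delta_pos": the shift along the world's x, y, z normalised to -1 to 1, where 1 is 5 cm, a list of three; "hand": the opening, from -1 (shut) to 1 (fully open), so that 0 is half open. A call has 1 to 12 rows; each row shifts and turns the commanded pose from where the row before left it; what a row does not reach is not made up. A row lasts 1/10 s, in which the tool goes at most 50 mm and 8.59 degrees, less where a joint would pass 70% of its speed; a pose out of reach is approached as far as the arm can. A call with a number of a shift or a turn outside -1 to 1 is refused whole. A call with a gripper value outside its range is refused whole. The fingers move at their own pace and stop on an object; "grip_force" is the grip in N (left out, the last holds). Time passes only in rows, so rows that do not move let the fingers close. It gives the time, the measured TCP pose, the force, the opening and the grip force at its end, in the units of the state.
- r.state(): the state, without advancing time (a new reading comes with each control period).
- r.snapshot(name): name is "scene" or "side" or "wrist"; returns (picture, depth): 400x640x3 uint8, red, green, blue; 400x640 float32, m along the optical axis (not along the pixel's ray), 0 where there is no reading.
- r.calibration(name): a dict with "intrinsics" (3x3 intrinsics, pixels), "R" (3x3) and "t" (3): a world point X has camera coordinates R X + t. Camera axes: x right, y down, z forward; pixel columns grow to the right and rows downward; lengths in m; the calibration is good to about 2 mm. The wrist camera is an equidistant fisheye: a pixel r from the principal point sees the ray r / f radians off the axis. A picture is of the moment at which its call begins: read the wrist's pose just before it. calibration takes no time and is no camera call; for the wrist camera it gives the pose at the moment of the call.
- r.close_job(): hands the job in; it is judged then, once.
The state is a dict: "clock": time; "qpos": joint angles; "qd": joint speeds; "effort": joint torques, N m; "tcp_pos": TCP position; "orientation": TCP orientation; "ft_force": force on the tool from outside, world axes, zero at the start; "wrist_torque": the same for the moment, N m; "grip_width": opening from 0.0 (shut) to 1.0 (fully open); "grip_force": force on a finger pad.
Only numpy, scipy, OpenCV 4.12 (cv2) and the standard library are available. Lean on these libraries where they do the work, as an engineer would, in place of code of your own. Each camera call takes 0.05 s, during which the arm holds its last target. There are 200 camera calls.

TASK

Finish packing the round steel tub of test bars: take the two tall slim bars (not the thick one) standing on the cutting mat and stand one upright in each of the two empty gaps in the ring of short bars, foot on the tub's floor. Set them down gently rather than dropping them, and leave the tub standing flat on the bench.

Things in the scene. Friction and masses are not known exactly. Their poses are not given: they have to be found in the camera images.
- bar_a_mid (a point): one of the two tall slim bars: plain aluminium cylinder, 24 mm diameter, 100 mm long, about 0.12 kg, upright on a thin (3 mm) cutting mat at the start. The point is its centre, 50 mm above its foot; z is its axis, up. Grip it in the upper third. The two are alike and either may go in either gap. Not wanted: a thick bar (42 mm diameter, 100 mm tall), a spare short bar (24 by 45 mm).
- bar_b_mid (a point): one of the two tall slim bars: plain aluminium cylinder, 24 mm diameter, 100 mm long, about 0.12 kg, upright on a thin (3 mm) cutting mat at the start. The point is its centre, 50 mm above its foot; z is its axis, up. Grip it in the upper third. The other of the pair.
- place_1 (a point): centre of one empty gap, on the tub's inner floor (5 mm above the bench), z up. Tub: round open steel, loose, 1.2 kg, 120 mm across (112 inside), 42 mm high. In it stand five loose short bars, 24 mm diameter, tops 50 mm above the bench: one at the centre, four round it at 38 mm, which with the two gaps make a hexagon. A slim bar set at the gap's centre has about 14 mm to spare to each neighbour and 6 mm to the wall.
- place_2 (a point): centre of the other empty gap, diametrically opposite the first (76 mm from it), on the tub's inner floor. A slim bar set at the gap's centre has about 14 mm to spare to each neighbour and 6 mm to the wall.
Things that resemble listed ones, but are neither listed nor needed, are in the scene too. What is shaped like the part that bears bar_a_mid but purple is not meant.

How it is judged:
At the end, for the whole second after the job is handed in: One tall slim bar stands in each of the two gaps: its centre within 16 mm horizontally of the gap's centre and 44 to 56 mm above the tub's floor, its axis within 10 degrees of vertical; the tub stands flat on the bench (within 3.5 degrees). Either bar may be in either gap (((horizontal distance between bar_a_mid and place_1 below 0.016 m and z of bar_a_mid in the frame of place_1 between 0.044 and 0.056 m and horizontal distance between bar_b_mid and place_2 below 0.016 m and z of bar_b_mid in the frame of place_2 between 0.044 and 0.056 m) or (horizontal distance between bar_a_mid and place_2 below 0.016 m and z of bar_a_mid in the frame of place_2 between 0.044 and 0.056 m and horizontal distance between bar_b_mid and place_1 below 0.016 m and z of bar_b_mid in the frame of place_1 between 0.044 and 0.056 m)) and angle between each of bar_a_mid, bar_b_mid's own z axis and vertical below 0.17 rad and angle between place_1's own z axis and vertical below 0.06 rad and height (world z) of place_1 below 0.012 m); the robot touches nothing.
It fails at once if a tall slim bar is dropped into the tub (faster than 0.7 m/s as it goes in, about a 25 mm fall) ((horizontal distance between bar_a_mid and place_1 below 0.03 m and z of bar_a_mid in the frame of place_1 below 0.11 m and linear speed of bar_a above 0.7 m/s) or (horizontal distance between bar_a_mid and place_2 below 0.03 m and z of bar_a_mid in the frame of place_2 below 0.11 m and linear speed of bar_a above 0.7 m/s) or (horizontal distance between bar_b_mid and place_1 below 0.03 m and z of bar_b_mid in the frame of place_1 below 0.11 m and linear speed of bar_b above 0.7 m/s) or (horizontal distance between bar_b_mid and place_2 below 0.03 m and z of bar_b_mid in the frame of place_2 below 0.11 m and linear speed of bar_b above 0.7 m/s)).
It also fails if it takes over 54 s, if anything falls off the work surface, if the arm or the gripper's body presses on something with over 40 N, if the wrist force passes 120 N, or if a joint passes its speed limit or range.

## Working session

There is one attempt and no reset: what is moved stays moved. The work goes in short steps, Python scripts to look and compute and a tool call to move; the robot and the scene stay as the last step left them, time stands still between calls to the robot, and variables do not carry over. Pictures are saved under pics/ and viewed, at most 10 in all, crops included, and the job is handed in when it is done.

Besides the shell and the picture viewer there is one more tool, called after "Emit:" in YAML: its name, and indented under it one key for each argument. drive_tool: Moves the arm, as the interface text tells. Scaled input: -1 to 1 covers 5 cm each way for a shift and 0.15 rad each way for a turn. Its arguments: {"type":"object","properties":{"rot":{"type":"array"},"delta_pos":{"type":"array"},"hand":{"type":"array"},"grip_force":{"type":"number"}},"required":["rot","delta_pos","hand"]}

```bash
mkdir -p pics; ls; python3 - <<'E'
from workcell import r
import cv2,numpy as np
for n in("scene","side"):
    p,d=r.snapshot(n); np.savez("pics/%s0.npz"%n,p=p,d=d); cv2.imwrite("pics/%s0.png"%n,p[:,:,::-1])
    c=r.calibration(n); print(n,c)
s=r.state(); print(s["clock"],s["tcp_pos"],s["orientation"],r.tcp_to_grasp)
E
```

```text
pics
scene {'intrinsics': array([[386.65285962,   0.        , 320.51829845],
       [  0.        , 386.65285962, 199.17237506],
       [  0.        ,   0.        ,   1.        ]]), 'R': array([[ 0.88033203, -0.47414152, -0.01432984],
       [-0.34026738, -0.61014539, -0.71550032],
       [ 0.33050512,  0.63475383, -0.69846542]]), 't': array([-0.45974182,  0.17118193,  0.80330245])}
side {'intrinsics': array([[494.10926731,   0.        , 315.97912769],
       [  0.        , 494.10926731, 196.15373011],
       [  0.        ,   0.        ,   1.        ]]), 'R': array([[-0.99466676, -0.10267895,  0.00975034],
       [-0.05597926,  0.45803446, -0.88717008],
       [ 0.0866277 , -0.88298441, -0.46133954]]), 't': array([0.46642975, 0.10377769, 0.86154214])}
0.1 [0.22172992 0.63735849 0.21801488] [[-9.44473365e-01  3.28587765e-01 -3.79924470e-04]
 [ 3.28587980e-01  9.44472912e-01 -9.25818102e-04]
 [ 5.46158695e-05 -9.99249152e-04 -9.99999499e-01]] 0.0188
```

View pics/scene0.png

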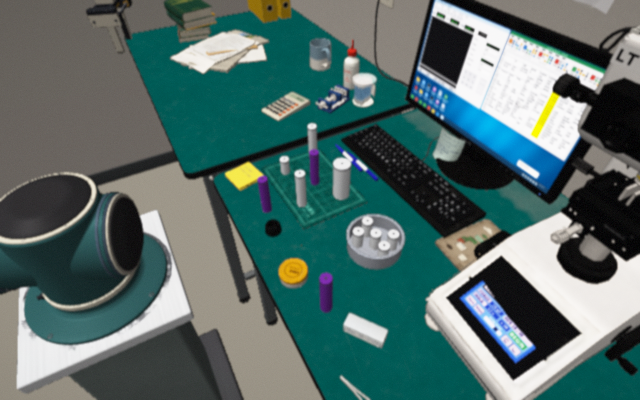

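View pics/side0.png

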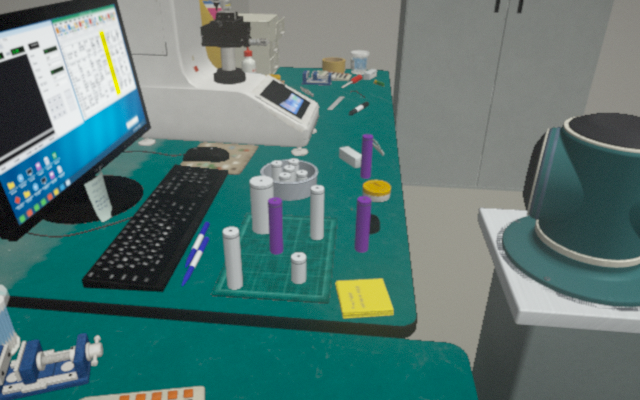

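Scene view: the slim bars have tops at about (312,125) and (300,172). The thick bar is at (342,163), the short spare at (284,158), the purple look-alikes at (264,180), (314,152) and (326,275), and the tub at (376,240). In the side view the slim bars are at (231,232) and (317,188). The slim white pair on the mat fits the description; next I'll measure from depth and check with a crop.

```bash
cat > h.py <<'E'
import numpy as np,cv2
from workcell import r
def cloud(c,d):
    K=c["intrinsics"];v,u=np.mgrid[:d.shape[0],:d.shape[1]]
    X=np.stack([(u-K[0,2])/K[0,0]*d,(v-K[1,2])/K[1,1]*d,d],-1)
    return (X-c["t"])@c["R"]
def blobs(p,d,c,lo,hi):
    W=cloud(c,d);hsv=cv2.cvtColor(p,cv2.COLOR_RGB2HSV)
    m=((d>0)&(W[...,2]>lo)&(W[...,2]<hi)&(hsv[...,1]<60)&(hsv[...,2]>110)&(W[...,0]<.75)&(W[...,0]>.2)&(abs(W[...,1])<.7)).astype(np.uint8)
    n,l,s,ce=cv2.connectedComponentsWithStats(m)
    for i in range(1,n):
        if s[i,4]>=8:
            q=W[l==i];print(ce[i].round(1),s[i,4],"mean",q.mean(0).round(4),"mid",((q.min(0)+q.max(0))/2).round(4),"ext",np.ptp(q,0).round(3))
E
python3 - <<'E'
from h import *
for n in("scene","side"):
    z=np.load("pics/%s0.npz"%n);c=r.calibration(n)
    print(n,"tall");blobs(z["p"],z["d"],c,.098,.11)
    print(n,"50");blobs(z["p"],z["d"],c,.046,.056)
a=np.load("pics/scene0.npz")["p"][110:270,240:410];b=np.load("pics/side0.npz")["p"][150:300,210:340]
f=lambda x,s:cv2.resize(x,None,fx=s,fy=s,interpolation=2)
a=f(a,2.3);b=f(b,a.shape[0]/150);h=min(a.shape[0],b.shape[0])
cv2.imwrite("pics/crop.png",np.hstack([a[:h],b[:h]])[...,::-1])
E
```

```text
scene tall
[311.7 126.5] 43 mean [0.5793 0.1523 0.1018] mid [0.5793 0.1536 0.1011] ext [0.021 0.025 0.006]
[341.6 164.1] 175 mean [ 0.5687 -0.0213  0.1021] mid [ 0.5693 -0.02    0.1019] ext [0.04  0.042 0.007]
[299.5 173.7] 66 mean [ 0.4671 -0.004   0.1019] mid [ 0.467  -0.0023  0.1018] ext [0.023 0.024 0.006]
[464.5 267.3] 10 mean [ 0.61   -0.3817  0.1048] mid [ 0.6084 -0.382   0.1041] ext [0.022 0.002 0.009]
[458.1 281.2] 150 mean [ 0.5804 -0.3979  0.1039] mid [ 0.58   -0.3967  0.104 ] ext [0.035 0.021 0.012]
[480.3 298. ] 66 mean [ 0.5874 -0.4418  0.1074] mid [ 0.5885 -0.4421  0.1068] ext [0.011 0.026 0.006]
[474.9 304.3] 132 mean [ 0.5751 -0.4443  0.1012] mid [ 0.575  -0.4443  0.1021] ext [0.011 0.034 0.008]
[489.6 321.5] 74 mean [ 0.5736 -0.4784  0.1009] mid [ 0.5734 -0.4782  0.1014] ext [0.009 0.021 0.007]
[498.7 331.8] 32 mean [ 0.5729 -0.498   0.101 ] mid [ 0.5732 -0.4979  0.1019] ext [0.009 0.009 0.008]
[516.1 333. ] 17 mean [ 0.5894 -0.514   0.1091] mid [ 0.5899 -0.5144  0.1087] ext [0.004 0.014 0.003]
[512.5 335.1] 17 mean [ 0.5834 -0.5134  0.107 ] mid [ 0.5835 -0.5133  0.
[... 2683 characters left out ...]
024 0.006]
[301.1 172.9] 58 mean [ 0.519  -0.1747  0.049 ] mid [ 0.5193 -0.1779  0.0493] ext [0.021 0.027 0.006]
[283.9 175.2] 56 mean [ 0.5527 -0.1587  0.0492] mid [ 0.5528 -0.1589  0.0488] ext [0.021 0.025 0.005]
[259.4 210.8] 83 mean [ 0.5718 -0.0008  0.0508] mid [ 0.5735 -0.0028  0.051 ] ext [0.031 0.014 0.01 ]
[316.1 216.4] 65 mean [0.4685 0.0074 0.0509] mid [0.4691 0.0065 0.051 ] ext [0.021 0.011 0.01 ]
[268.6 228.2] 8 mean [0.5436 0.0586 0.052 ] mid [0.5439 0.0583 0.0516] ext [0.003 0.005 0.007]
[297.8 256.8] 108 mean [0.4843 0.1302 0.0476] mid [0.4844 0.1297 0.0481] ext [0.023 0.022 0.004]
[232.5 263.1] 88 mean [0.5791 0.1627 0.0508] mid [0.5808 0.1594 0.051 ] ext [0.022 0.018 0.01 ]
```

View pics/crop.png

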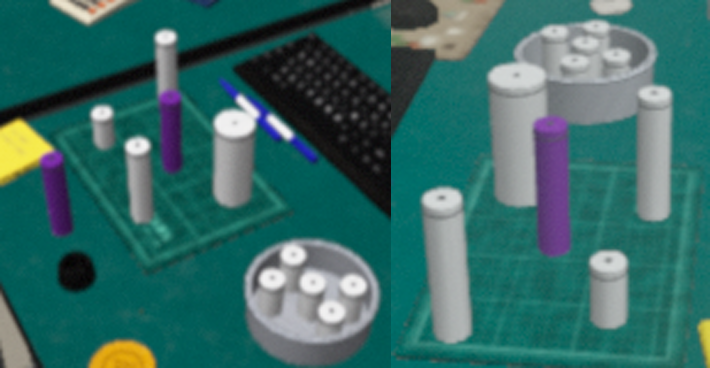

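The crop confirms it. The two slim silver bars are at about (0.580, 0.154) and (0.468, -0.003); the thick bar, short spare and purple ones are different objects. From the short bars, the tub centre is about (0.5485, -0.199), with gaps at about (0.583, -0.183) and (0.514, -0.2155). I'm going above bar A.

Emit:
drive_tool:
  rot:
    - [0,0,0]
    - [0,0,0]
    - [0,0,0]
    - [0,0,0]
    - [0,0,0]
    - [0,0,0]
    - [0,0,0]
    - [0,0,0]
    - [0,0,0]
    - [0,0,0]
    - [0,0,0]
    - [0,0,0]
  delta_pos:
    - [0.4,-0.54,0]
    - [0.4,-0.54,0]
    - [0.4,-0.54,0]
    - [0.4,-0.54,0]
    - [0.4,-0.54,0]
    - [0.4,-0.54,0]
    - [0.4,-0.54,0]
    - [0.4,-0.54,0]
    - [0.4,-0.54,0]
    - [0.4,-0.54,0]
    - [0.4,-0.54,0]
    - [0.4,-0.54,0]
  hand: [0.2,0.2,0.2,0.2,0.2,0.2,0.2,0.2,0.2,0.2,0.2,0.2]
  grip_force: 30

```text
clock: 1.3
tcp_pos: [0.4623, 0.3122, 0.2184]
orientation: [[-0.944, 0.329, -0.0], [0.329, 0.944, -0.0], [0.0, -0.0, -1.0]]
ft_force: [-0.1, -0.3, -0.2]
grip_width: 0.6
grip_force: 0.0
```

Emit:
drive_tool:
  rot:
    - [0,0,0]
    - [0,0,0]
    - [0,0,0]
    - [0,0,0]
    - [0,0,0]
    - [0,0,0]
    - [0,0,0]
    - [0,0,0]
  delta_pos:
    - [0.4,-0.54,0]
    - [0.4,-0.54,0]
    - [0.4,-0.54,0]
    - [0.4,-0.54,0]
    - [0.4,-0.54,0]
    - [0.36,-0.46,0]
    - [0,0,0]
    - [0,0,0]
  hand: [0.2,0.2,0.2,0.2,0.2,0.2,0.2,0.2]

```text
clock: 2.1
tcp_pos: [0.5798, 0.1552, 0.2182]
orientation: [[-0.944, 0.33, -0.001], [0.33, 0.944, 0.0], [0.001, -0.0, -1.0]]
ft_force: [-0.6, 0.6, 0.1]
grip_width: 0.603
grip_force: 0.0
```

```bash
cat >> h.py <<'E'
def proj(c,X):
    K=c["intrinsics"];x=c["R"]@np.array(X)+c["t"];rho=np.hypot(x[0],x[1]);th=np.arctan2(rho,x[2])
    return np.array([K[0,2]+K[0,0]*th*x[0]/rho,K[1,2]+K[1,1]*th*x[1]/rho])
def fcloud(c,d):
    K=c["intrinsics"];v,u=np.mgrid[:d.shape[0],:d.shape[1]];a=(u-K[0,2])/K[0,0];b=(v-K[1,2])/K[1,1]
    th=np.hypot(a,b)+1e-9;t=np.tan(th)*d/th
    return (np.stack([a*t,b*t,d],-1)-c["t"])@c["R"]
E
python3 - <<'E'
from h import *
c=r.calibration("wrist");p,d=r.snapshot("wrist")
W=fcloud(c,d)
for X in((.58,.154,.103),(.468,-.003,.103)):
    q=proj(c,X);print(X,q.round(1))
    m=(d>0)&(abs(W[...,2]-.102)<.006)&(np.hypot(W[...,0]-X[0],W[...,1]-X[1])<.03)
    if m.sum():
        w=W[m];print(m.sum(),w.mean(0).round(4),((w.min(0)+w.max(0))/2).round(4),np.ptp(w,0).round(3))
    cv2.circle(p,tuple(int(i) for i in q),3,(255,0,0),1)
cv2.imwrite("pics/w1.png",p[...,::-1])
E
```

```text
(0.58, 0.154, 0.103) [323.3 202.4]
500 [0.5799 0.1554 0.1025] [0.581  0.1551 0.1006] [0.024 0.025 0.009]
(0.468, -0.003, 0.103) [143.5 152.6]
393 [0.4691 0.0008 0.1023] [ 0.469  -0.0009  0.1005] [0.023 0.024 0.009]
```

View pics/w1.png

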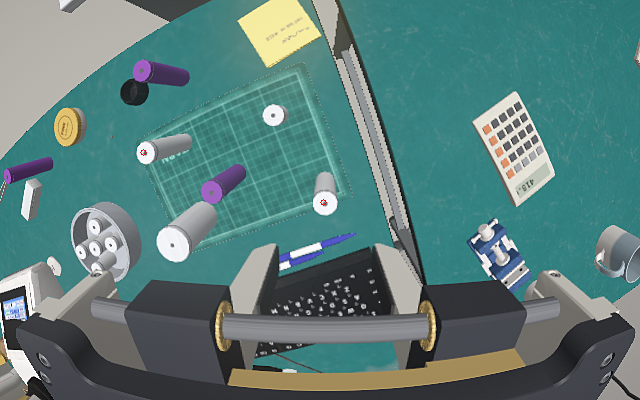

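The wrist view shows bar A's top at (324,202), right between the fingers, and bar B's top at (146,152). Both match my estimates, so I'm descending and gripping A.

Emit:
drive_tool:
  rot:
    - [0,0,0]
    - [0,0,0]
    - [0,0,0]
    - [0,0,0]
    - [0,0,0]
    - [0,0,0]
    - [0,0,0]
    - [0,0,0]
    - [0,0,0]
  delta_pos:
    - [0,0,-0.4]
    - [0,0,-0.4]
    - [0,0,-0.4]
    - [0,0,-0.4]
    - [0,0,-0.4]
    - [0,0,-0.4]
    - [0,0,-0.4]
    - [0,0,-0.28]
    - [0,0,0]
  hand: [0.2,0.2,0.2,0.2,0.2,0.2,0.2,0.2,0.2]

```text
clock: 3.05
tcp_pos: [0.5786, 0.156, 0.0628]
orientation: [[-0.945, 0.328, -0.003], [0.328, 0.945, -0.001], [0.002, -0.001, -1.0]]
ft_force: [-0.8, -0.1, -0.3]
grip_width: 0.604
grip_force: 0.0
```

Emit:
drive_tool:
  rot:
    - [0,0,0]
    - [0,0,0]
    - [0,0,0]
    - [0,0,0]
    - [0,0,0]
    - [0,0,0]
    - [0,0,0]
    - [0,0,0]
    - [0,0,0]
    - [0,0,0]
  delta_pos:
    - [0,0,0]
    - [0,0,0]
    - [0,0,0]
    - [0,0,0]
    - [0,0,0]
    - [0,0,0]
    - [0,0,0]
    - [0,0,0]
    - [0,0,0]
    - [0,0,0]
  hand: [0,-0.2,-0.4,-0.6,-0.8,-1,-1,-1,-1,-1]
  grip_force: 30

```text
clock: 4.05
tcp_pos: [0.58, 0.1556, 0.065]
orientation: [[-0.944, 0.329, 0.001], [0.329, 0.944, 0.0], [-0.001, 0.0, -1.0]]
ft_force: [0.6, -0.5, 5.5]
grip_width: 0.253
grip_force: 30.0
```

Emit:
drive_tool:
  rot:
    - [0,0,0]
    - [0,0,0]
    - [0,0,0]
    - [0,0,0]
    - [0,0,0]
    - [0,0,0]
    - [0,0,0]
  delta_pos:
    - [0,0,0.2]
    - [0,0,0.4]
    - [0,0,0.5]
    - [0,0,0.5]
    - [0,0,0.5]
    - [0,0,0.5]
    - [0,0,0.4]
  hand: [-1,-1,-1,-1,-1,-1,-1]

```text
clock: 4.75
tcp_pos: [0.5797, 0.1555, 0.2166]
orientation: [[-0.944, 0.329, 0.001], [0.329, 0.944, 0.0], [-0.001, 0.0, -1.0]]
ft_force: [0.4, 0.1, -1.0]
grip_width: 0.258
grip_force: 30.0
```

Emit:
drive_tool:
  rot:
    - [0,0,0]
    - [0,0,0]
    - [0,0,0]
    - [0,0,0]
    - [0,0,0]
    - [0,0,0]
    - [0,0,0]
    - [0,0,0]
    - [0,0,0]
    - [0,0,0]
    - [0,0,0]
    - [0,0,0]
  delta_pos:
    - [0,-0.3,0]
    - [0,-0.6,0]
    - [0,-0.7,0]
    - [0,-0.7,0]
    - [0,-0.7,0]
    - [0,-0.7,0]
    - [0,-0.7,0]
    - [0,-0.7,0]
    - [0,-0.7,0]
    - [0,-0.6,0]
    - [0.06,-0.38,0]
    - [0,0,0]
  hand: [-1,-1,-1,-1,-1,-1,-1,-1,-1,-1,-1,-1]

```text
clock: 5.95
tcp_pos: [0.5824, -0.1856, 0.2136]
orientation: [[-0.944, 0.331, -0.001], [0.331, 0.944, 0.0], [0.001, -0.0, -1.0]]
ft_force: [-1.2, -0.4, -0.8]
grip_width: 0.252
grip_force: 30.0
```

```bash
cat > look.py <<'E'
import sys
from h import *
s=r.state();print(s["clock"],s["tcp_pos"],s["ft_force"],s["grip_width"])
for n in("scene","side"):
    p,d=r.snapshot(n);c=r.calibration(n);W=cloud(c,d);hsv=cv2.cvtColor(p,cv2.COLOR_RGB2HSV)
    m=((d>0)&(W[...,2]>.046)&(W[...,2]<.053)&(np.hypot(W[...,0]-.5485,W[...,1]+.2)<.055)&(hsv[...,1]<60)&(hsv[...,2]>100)).astype(np.uint8)
    k,l,st,ce=cv2.connectedComponentsWithStats(m)
    for i in range(1,k):
        if st[i,4]>20:q=W[l==i];print(n,ce[i].round(0),st[i,4],((q.min(0)+q.max(0))/2).round(4),np.ptp(q,0).round(3))
    cv2.imwrite("pics/%s_%s.png"%(n,sys.argv[1]),p[...,::-1]);np.savez("pics/%s_%s.npz"%(n,sys.argv[1]),p=p,d=d)
a=cv2.imread("pics/scene_%s.png"%sys.argv[1])[100:290,270:470];b=cv2.imread("pics/side_%s.png"%sys.argv[1])[40:230,200:400]
cv2.imwrite("pics/pair_%s.png"%sys.argv[1],cv2.resize(np.hstack([a,b]),None,fx=2,fy=2,interpolation=2))
E
python3 look.py 1
```

```text
5.95 [ 0.58243395 -0.1856281   0.21362007] [-1.19111165 -0.40860634 -0.79912139] 0.25240008448838686
scene [367. 221.] 77 [ 0.5517 -0.162   0.0489] [0.023 0.023 0.005]
scene [358. 232.] 84 [ 0.5179 -0.178   0.0486] [0.024 0.024 0.005]
scene [376. 233.] 81 [ 0.5478 -0.1999  0.0492] [0.024 0.023 0.006]
scene [393. 234.] 85 [ 0.5789 -0.2211  0.0489] [0.023 0.023 0.006]
scene [384. 246.] 91 [ 0.5439 -0.2356  0.0488] [0.022 0.024 0.006]
side [290. 165.] 102 [ 0.5486 -0.2164  0.0488] [0.026 0.06  0.005]
side [276. 163.] 51 [ 0.5803 -0.2177  0.049 ] [0.023 0.026 0.006]
side [301. 173.] 56 [ 0.5194 -0.1763  0.0489] [0.022 0.025 0.005]
side [284. 175.] 58 [ 0.5528 -0.1602  0.0487] [0.022 0.022 0.005]
```

View pics/pair_1.png

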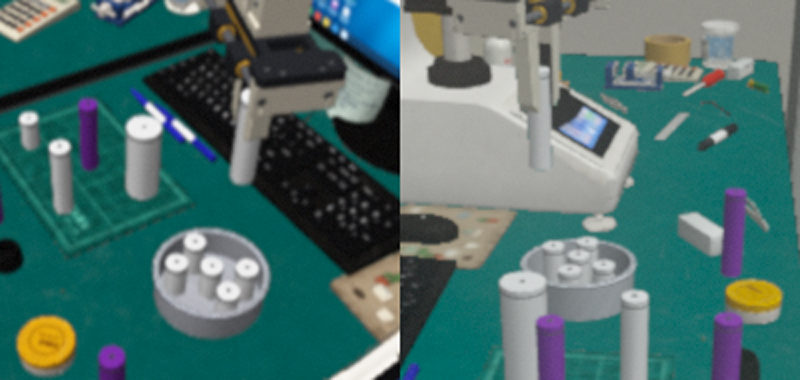

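The bar hangs upright above the far gap: scene crop (243,140), side crop (540,120). The ring of short bars is undisturbed. I'm lowering it to just above the short bars and checking.

Emit:
drive_tool:
  rot:
    - [0,0,0]
    - [0,0,0]
    - [0,0,0]
    - [0,0,0]
    - [0,0,0]
    - [0,0,0]
    - [0,0,0]
  delta_pos:
    - [0,0,-0.3]
    - [0,0,-0.4]
    - [0,0,-0.4]
    - [0,0,-0.4]
    - [0,0,-0.3]
    - [0,0,0]
    - [0,0,0]
  hand: [-1,-1,-1,-1,-1,-1,-1]

```text
clock: 6.75
tcp_pos: [0.5829, -0.1831, 0.1248]
orientation: [[-0.945, 0.328, -0.0], [0.328, 0.945, 0.0], [0.0, 0.0, -1.0]]
ft_force: [0.5, -0.1, -0.3]
grip_width: 0.254
grip_force: 30.0
```

```bash
python3 look.py 2; python3 - <<'E'
from h import *
for n in("scene","side"):
    z=np.load("pics/%s_2.npz"%n);c=r.calibration(n);W=cloud(c,z["d"])
    m=(np.hypot(W[...,0]-.583,W[...,1]+.184)<.022)&(W[...,2]>.062)&(W[...,2]<.1)&(z["d"]>0)
    q=W[m];print(n,m.sum(),q.min(0),q.max(0),q.mean(0))
    C=-c["R"].T@c["t"];v=np.array([.583,-.184])-C[:2];v/=np.linalg.norm(v);q2=q[:,:2]
    print("axis est",np.median(q2,0)+v*.012*.9)
E
```

```text
6.75 [ 0.58287712 -0.18308104  0.12481194] [ 0.51871728 -0.11198639 -0.34635806] 0.25374536264969366
scene [367. 221.] 75 [ 0.5515 -0.1624  0.0493] [0.022 0.023 0.006]
scene [358. 231.] 81 [ 0.5182 -0.1778  0.0496] [0.023 0.024 0.005]
scene [376. 233.] 83 [ 0.5483 -0.2004  0.0488] [0.024 0.025 0.006]
scene [393. 234.] 84 [ 0.5793 -0.221   0.0495] [0.023 0.023 0.006]
scene [384. 246.] 88 [ 0.544  -0.2364  0.049 ] [0.024 0.022 0.006]
side [293. 161.] 50 [ 0.546  -0.2347  0.0489] [0.022 0.024 0.005]
side [277. 164.] 28 [ 0.5769 -0.2175  0.0488] [0.015 0.022 0.004]
side [288. 168.] 54 [ 0.5504 -0.1975  0.049 ] [0.023 0.025 0.006]
side [301. 173.] 56 [ 0.5192 -0.1782  0.0489] [0.021 0.029 0.006]
side [284. 175.] 55 [ 0.5531 -0.1598  0.0485] [0.021 0.023 0.005]
scene 142 [ 0.5710882  -0.19651035  0.06341264] [ 0.59346232 -0.17568261  0.09994788] [ 0.57803933 -0.19038341  0.08195241]
axis est [ 0.58320976 -0.18439063]
side 179 [ 0.57377113 -0.18805585  0.0634059 ] [ 0.5966908  -0.16852119  0.09983157] [ 0.5838051  -0.17499098  0.0813963 ]
axis est [ 0.58549958 -0.18502316]
```

View pics/pair_2.png

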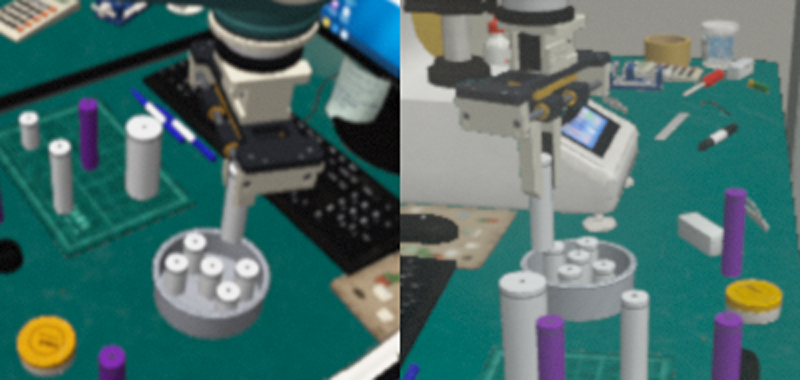

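The bar is over the gap: scene crop (232,205), with cloud estimates within 2 mm. I'm lowering it, slowly at the end.

Emit:
drive_tool:
  rot:
    - [0,0,0]
    - [0,0,0]
    - [0,0,0]
    - [0,0,0]
    - [0,0,0]
    - [0,0,0]
    - [0,0,0]
    - [0,0,0]
    - [0,0,0]
  delta_pos:
    - [0,0,-0.2]
    - [0,0,-0.2]
    - [0,0,-0.2]
    - [0,0,-0.2]
    - [0,0,-0.2]
    - [0,0,-0.04]
    - [0,0,-0.04]
    - [0,0,0]
    - [0,0,0]
  hand: [-1,-1,-1,-1,-1,-1,-1,-1,-1]

```text
clock: 7.75
tcp_pos: [0.583, -0.1836, 0.0711]
orientation: [[-0.944, 0.329, 0.001], [0.329, 0.944, -0.0], [-0.001, -0.0, -1.0]]
ft_force: [-0.0, 0.3, -0.9]
grip_width: 0.253
grip_force: 30.0
```

Emit:
drive_tool:
  rot:
    - [0,0,0]
    - [0,0,0]
    - [0,0,0]
    - [0,0,0]
  delta_pos:
    - [0,0,-0.02]
    - [0,0,-0.02]
    - [0,0,0]
    - [0,0,0]
  hand: [-1,-1,-1,-1]

```text
clock: 8.15
tcp_pos: [0.5828, -0.1835, 0.0687]
orientation: [[-0.944, 0.329, -0.0], [0.329, 0.944, -0.0], [0.0, -0.0, -1.0]]
ft_force: [0.3, 0.8, -1.6]
grip_width: 0.254
grip_force: 30.0
```

Emit:
drive_tool:
  rot:
    - [0,0,0]
    - [0,0,0]
    - [0,0,0]
  delta_pos:
    - [0,0,-0.02]
    - [0,0,0]
    - [0,0,0]
  hand: [-1,-1,-1]

```text
clock: 8.45
tcp_pos: [0.5828, -0.1835, 0.0676]
orientation: [[-0.944, 0.329, -0.0], [0.329, 0.944, -0.0], [0.0, -0.0, -1.0]]
ft_force: [0.1, -0.3, -1.6]
grip_width: 0.257
grip_force: 30.0
```

Emit:
drive_tool:
  rot:
    - [0,0,0]
    - [0,0,0]
    - [0,0,0]
  delta_pos:
    - [0,0,-0.02]
    - [0,0,0]
    - [0,0,0]
  hand: [-1,-1,-1]

```text
clock: 8.75
tcp_pos: [0.583, -0.1836, 0.0673]
orientation: [[-0.944, 0.329, 0.001], [0.329, 0.944, -0.0], [-0.001, -0.0, -1.0]]
ft_force: [-1.6, 0.1, 5.8]
grip_width: 0.254
grip_force: 30.0
```

The foot is on the floor (+5.8 N). I'm opening slowly and retreating upward.

Emit:
drive_tool:
  rot:
    - [0,0,0]
    - [0,0,0]
    - [0,0,0]
    - [0,0,0]
    - [0,0,0]
    - [0,0,0]
    - [0,0,0]
  delta_pos:
    - [0,0,0]
    - [0,0,0]
    - [0,0,0]
    - [0,0,0]
    - [0,0,0]
    - [0,0,0]
    - [0,0,0]
  hand: [-0.48,-0.4,-0.3,-0.2,-0.1,0,0]

```text
clock: 9.45
tcp_pos: [0.5828, -0.1835, 0.0666]
orientation: [[-0.944, 0.329, -0.0], [0.329, 0.944, 0.0], [0.0, -0.0, -1.0]]
ft_force: [1.0, -0.1, -0.4]
grip_width: 0.497
grip_force: 0.0
```

Emit:
drive_tool:
  rot:
    - [0,0,0]
    - [0,0,0]
    - [0,0,0]
    - [0,0,0]
    - [0,0,0]
    - [0,0,0]
    - [0,0,0]
    - [0,0,0]
    - [0,0,0]
    - [0,0,0]
  delta_pos:
    - [0,0,0.1]
    - [0,0,0.2]
    - [0,0,0.3]
    - [0,0,0.4]
    - [0,0,0.4]
    - [0,0,0.4]
    - [0,0,0.4]
    - [0,0,0.4]
    - [0,0,0.4]
    - [0,0,0]
  hand: [0,0,0,0,0,0,0,0,0.1,0.2]

```text
clock: 10.45
tcp_pos: [0.5836, -0.1838, 0.2211]
orientation: [[-0.944, 0.329, 0.005], [0.329, 0.944, -0.002], [-0.005, -0.0, -1.0]]
ft_force: [-0.5, -0.3, -0.3]
grip_width: 0.583
grip_force: 0.0
```

Emit:
drive_tool:
  rot:
    - [0,0,0]
    - [0,0,0]
    - [0,0,0]
    - [0,0,0]
    - [0,0,0]
    - [0,0,0]
    - [0,0,0]
    - [0,0,0]
  delta_pos:
    - [-0.28,0.4,0]
    - [-0.4,0.62,0]
    - [-0.4,0.62,0]
    - [-0.4,0.62,0]
    - [-0.4,0.62,0]
    - [-0.4,0.68,0]
    - [0,0,0]
    - [0,0,0]
  hand: [0.2,0.2,0.2,0.2,0.2,0.2,0.2,0.2]

```text
clock: 11.25
tcp_pos: [0.4687, -0.0051, 0.217]
orientation: [[-0.945, 0.327, 0.001], [0.327, 0.945, -0.0], [-0.001, 0.0, -1.0]]
ft_force: [0.2, -0.8, -0.2]
grip_width: 0.602
grip_force: 0.0
```

```bash
python3 look.py 3; python3 - <<'E'
from h import *
for n in("scene","side"):
    z=np.load("pics/%s_3.npz"%n);print(n);blobs(z["p"],np.where(abs(cloud(r.calibration(n),z["d"])[...,1]+.05)<.2,z["d"],0),r.calibration(n),.098,.11)
c=r.calibration("wrist");p,d=r.snapshot("wrist");W=fcloud(c,d)
m=(d>0)&(abs(W[...,2]-.102)<.006)&(np.hypot(W[...,0]-.468,W[...,1])<.03);w=W[m];print(m.sum(),w.mean(0),(w.min(0)+w.max(0))/2)
E
```

```text
11.25 [ 0.4686633  -0.00511942  0.21697255] [ 0.21698345 -0.84223731 -0.23346571] 0.6022536637507031
scene [367. 221.] 76 [ 0.5517 -0.1621  0.0493] [0.024 0.024 0.006]
scene [358. 231.] 79 [ 0.5182 -0.1783  0.0488] [0.023 0.023 0.005]
scene [376. 233.] 84 [ 0.5477 -0.2003  0.0488] [0.022 0.023 0.006]
scene [393. 234.] 79 [ 0.579  -0.2212  0.0489] [0.024 0.023 0.005]
scene [384. 246.] 87 [ 0.5443 -0.2366  0.0492] [0.022 0.022 0.006]
side [292. 161.] 45 [ 0.5456 -0.2362  0.0492] [0.021 0.024 0.005]
side [288. 168.] 55 [ 0.5503 -0.1973  0.0489] [0.022 0.028 0.006]
side [271. 171.] 33 [ 0.5837 -0.1765  0.0496] [0.021 0.016 0.007]
side [301. 173.] 57 [ 0.5192 -0.1763  0.0488] [0.021 0.022 0.005]
side [284. 175.] 57 [ 0.5531 -0.1576  0.0491] [0.022 0.022 0.006]
scene
[341.7 164. ] 176 mean [ 0.5688 -0.0211  0.1021] mid [ 0.5698 -0.0189  0.1015] ext [0.041 0.042 0.007]
[299.5 173.8] 67 mean [ 0.467  -0.0042  0.1019] mid [ 0.4673 -0.0037  0.1016] ext [0.023 0.024 0.006]
[387.4 205.4] 95 mean [ 0.5818 -0.1861  0.1033] mid [ 0.5827 -0.1843  0.1024] ext [0.023 0.023 0.008]
side
[270.1 146.7] 67 mean [ 0.5839 -0.179   0.103 ] mid [ 0.5844 -0.1803  0.1021] ext [0.022 0.023 0.008]
[260.5 181.8] 230 mean [ 0.5704 -0.0149  0.1021] mid [ 0.5709 -0.0181  0.1012] ext [0.041 0.043 0.006]
[316.5 189.1] 91 mean [0.4689 0.0015 0.1019] mid [ 0.469  -0.0011  0.1014] ext [0.023 0.026 0.006]
511 [ 0.4675554  -0.0010441   0.10249315] [ 0.46822648 -0.00098809  0.10045911]
```

View pics/pair_3.png

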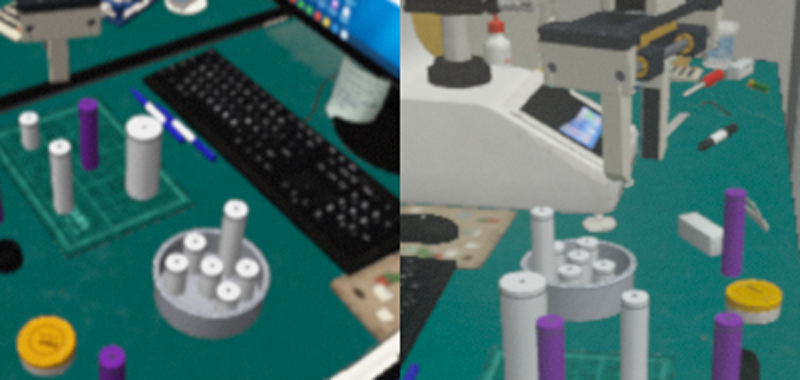

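The first bar stands upright in its gap (scene crop (235,210), top at 0.583, -0.183), and the gripper is above bar B at (0.468, -0.002). I'm moving 3 mm in y, descending and gripping.

Emit:
drive_tool:
  rot:
    - [0,0,0]
    - [0,0,0]
    - [0,0,0]
    - [0,0,0]
    - [0,0,0]
    - [0,0,0]
    - [0,0,0]
    - [0,0,0]
    - [0,0,0]
    - [0,0,0]
  delta_pos:
    - [0,0.06,0]
    - [0,0,-0.4]
    - [0,0,-0.4]
    - [0,0,-0.4]
    - [0,0,-0.4]
    - [0,0,-0.4]
    - [0,0,-0.4]
    - [0,0,-0.4]
    - [0,0,-0.28]
    - [0,0,0]
  hand: [0.2,0.2,0.2,0.2,0.2,0.2,0.2,0.2,0.2,0.2]

```text
clock: 12.4
tcp_pos: [0.468, -0.0027, 0.0608]
orientation: [[-0.944, 0.329, -0.003], [0.329, 0.944, 0.0], [0.003, -0.001, -1.0]]
ft_force: [0.2, 0.6, 1.5]
grip_width: 0.598
grip_force: 0.0
```

Emit:
drive_tool:
  rot:
    - [0,0,0]
    - [0,0,0]
    - [0,0,0]
    - [0,0,0]
    - [0,0,0]
    - [0,0,0]
    - [0,0,0]
    - [0,0,0]
    - [0,0,0]
    - [0,0,0]
  delta_pos:
    - [0,0,0]
    - [0,0,0]
    - [0,0,0]
    - [0,0,0]
    - [0,0,0]
    - [0,0,0]
    - [0,0,0]
    - [0,0,0]
    - [0,0,0]
    - [0,0,0]
  hand: [0,-0.2,-0.4,-0.6,-0.8,-1,-1,-1,-1,-1]
  grip_force: 30

```text
clock: 13.4
tcp_pos: [0.469, -0.0025, 0.063]
orientation: [[-0.944, 0.329, 0.001], [0.329, 0.944, -0.0], [-0.001, 0.0, -1.0]]
ft_force: [-0.4, 0.1, 6.0]
grip_width: 0.254
grip_force: 30.0
```

Emit:
drive_tool:
  rot:
    - [0,0,0]
    - [0,0,0]
    - [0,0,0]
    - [0,0,0]
    - [0,0,0]
    - [0,0,0]
    - [0,0,0]
  delta_pos:
    - [0,0,0.2]
    - [0,0,0.4]
    - [0,0,0.5]
    - [0,0,0.5]
    - [0,0,0.5]
    - [0,0,0.5]
    - [0,0,0.4]
  hand: [-1,-1,-1,-1,-1,-1,-1]

```text
clock: 14.1
tcp_pos: [0.4687, -0.0025, 0.2145]
orientation: [[-0.944, 0.329, 0.001], [0.329, 0.944, -0.0], [-0.001, 0.0, -1.0]]
ft_force: [0.7, -0.2, -1.5]
grip_width: 0.254
grip_force: 30.0
```

Emit:
drive_tool:
  rot:
    - [0,0,0]
    - [0,0,0]
    - [0,0,0]
    - [0,0,0]
    - [0,0,0]
    - [0,0,0]
    - [0,0,0]
    - [0,0,0]
    - [0,0,0]
    - [0,0,0]
  delta_pos:
    - [0.1,-0.36,0]
    - [0.1,-0.6,0]
    - [0.15,-0.6,0]
    - [0.15,-0.6,0]
    - [0.15,-0.6,0]
    - [0.15,-0.6,0]
    - [0.1,-0.6,0]
    - [0,-0.3,0]
    - [0,0,0]
    - [0,0,0]
  hand: [-1,-1,-1,-1,-1,-1,-1,-1,-1,-1]

```text
clock: 15.1
tcp_pos: [0.5136, -0.215, 0.2127]
orientation: [[-0.944, 0.329, -0.0], [0.329, 0.944, 0.0], [0.0, 0.0, -1.0]]
ft_force: [-0.0, -0.1, -2.2]
grip_width: 0.254
grip_force: 30.0
```

Emit:
drive_tool:
  rot:
    - [0,0,0]
    - [0,0,0]
    - [0,0,0]
    - [0,0,0]
    - [0,0,0]
    - [0,0,0]
    - [0,0,0]
  delta_pos:
    - [0,0,-0.3]
    - [0,0,-0.4]
    - [0,0,-0.4]
    - [0,0,-0.4]
    - [0,0,-0.3]
    - [0,0,0]
    - [0,0,0]
  hand: [-1,-1,-1,-1,-1,-1,-1]

```text
clock: 15.8
tcp_pos: [0.5139, -0.2151, 0.1229]
orientation: [[-0.945, 0.328, 0.0], [0.328, 0.945, 0.0], [-0.0, 0.0, -1.0]]
ft_force: [0.2, -0.0, -1.3]
grip_width: 0.253
grip_force: 30.0
```

```bash
python3 look.py 4
```

```text
15.8 [ 0.51386435 -0.21513547  0.12289409] [ 0.19523211 -0.03904551 -1.33371613] 0.2529778691687052
scene [385. 225.] 22 [ 0.5813 -0.1897  0.0497] [0.02  0.013 0.006]
scene [357. 231.] 64 [ 0.5171 -0.1779  0.0489] [0.022 0.023 0.006]
scene [376. 233.] 71 [ 0.5489 -0.2008  0.0487] [0.021 0.024 0.005]
scene [393. 234.] 80 [ 0.5803 -0.2209  0.0498] [0.023 0.024 0.005]
scene [384. 246.] 90 [ 0.5442 -0.2361  0.0491] [0.023 0.024 0.006]
side [290. 165.] 103 [ 0.5486 -0.2175  0.0487] [0.027 0.062 0.005]
side [271. 171.] 34 [ 0.5839 -0.1766  0.0495] [0.022 0.011 0.007]
side [301. 173.] 53 [ 0.5191 -0.1757  0.0486] [0.021 0.026 0.005]
side [284. 175.] 58 [ 0.5526 -0.1594  0.0489] [0.022 0.024 0.005]
```

View pics/pair_4.png

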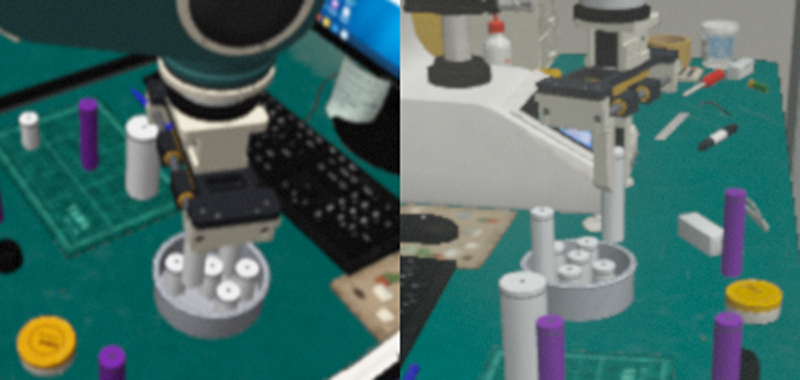

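Bar B hangs over the near gap (scene crop (193,260), side crop (613,200)) and the first bar is clear of the fingers. I'm lowering it.

Emit:
drive_tool:
  rot:
    - [0,0,0]
    - [0,0,0]
    - [0,0,0]
    - [0,0,0]
    - [0,0,0]
    - [0,0,0]
    - [0,0,0]
    - [0,0,0]
    - [0,0,0]
    - [0,0,0]
  delta_pos:
    - [0,0,-0.2]
    - [0,0,-0.2]
    - [0,0,-0.2]
    - [0,0,-0.2]
    - [0,0,-0.2]
    - [0,0,-0.04]
    - [0,0,-0.04]
    - [0,0,-0.02]
    - [0,0,0]
    - [0,0,0]
  hand: [-1,-1,-1,-1,-1,-1,-1,-1,-1,-1]

```text
clock: 16.9
tcp_pos: [0.514, -0.2155, 0.068]
orientation: [[-0.944, 0.329, 0.0], [0.329, 0.944, -0.0], [-0.001, -0.0, -1.0]]
ft_force: [-0.1, 0.7, -1.4]
grip_width: 0.252
grip_force: 30.0
```

Emit:
drive_tool:
  rot:
    - [0,0,0]
    - [0,0,0]
    - [0,0,0]
    - [0,0,0]
  delta_pos:
    - [0,0,-0.02]
    - [0,0,-0.02]
    - [0,0,0]
    - [0,0,0]
  hand: [-1,-1,-1,-1]

```text
clock: 17.3
tcp_pos: [0.5138, -0.2155, 0.0656]
orientation: [[-0.944, 0.329, -0.0], [0.329, 0.944, 0.0], [0.0, -0.0, -1.0]]
ft_force: [-1.1, -0.0, -1.5]
grip_width: 0.255
grip_force: 30.0
```

Emit:
drive_tool:
  rot:
    - [0,0,0]
    - [0,0,0]
    - [0,0,0]
  delta_pos:
    - [0,0,-0.02]
    - [0,0,0]
    - [0,0,0]
  hand: [-1,-1,-1]

```text
clock: 17.6
tcp_pos: [0.514, -0.2156, 0.0653]
orientation: [[-0.944, 0.329, 0.001], [0.329, 0.944, -0.0], [-0.001, -0.0, -1.0]]
ft_force: [-1.0, 1.5, 6.0]
grip_width: 0.253
grip_force: 30.0
```

It's on the floor; I'm releasing and retreating.

Emit:
drive_tool:
  rot:
    - [0,0,0]
    - [0,0,0]
    - [0,0,0]
    - [0,0,0]
    - [0,0,0]
    - [0,0,0]
    - [0,0,0]
  delta_pos:
    - [0,0,0]
    - [0,0,0]
    - [0,0,0]
    - [0,0,0]
    - [0,0,0]
    - [0,0,0]
    - [0,0,0]
  hand: [-0.48,-0.4,-0.3,-0.2,-0.1,0,0]

```text
clock: 18.3
tcp_pos: [0.5138, -0.2155, 0.0647]
orientation: [[-0.944, 0.329, 0.0], [0.329, 0.944, -0.0], [-0.0, -0.0, -1.0]]
ft_force: [0.0, 0.0, 0.1]
grip_width: 0.497
grip_force: 0.0
```

Emit:
drive_tool:
  rot:
    - [0,0,0]
    - [0,0,0]
    - [0,0,0]
    - [0,0,0]
    - [0,0,0]
    - [0,0,0]
    - [0,0,0]
    - [0,0,0]
    - [0,0,0]
    - [0,0,0]
  delta_pos:
    - [0,0,0.1]
    - [0,0,0.2]
    - [0,0,0.3]
    - [0,0,0.4]
    - [0,0,0.4]
    - [0,0,0.4]
    - [0,0,0.4]
    - [0,0,0.4]
    - [0,0,0.4]
    - [0,0,0]
  hand: [0,0,0,0,0,0,0,0,0,0]

```text
clock: 19.3
tcp_pos: [0.5146, -0.2158, 0.2189]
orientation: [[-0.944, 0.329, 0.005], [0.329, 0.944, -0.002], [-0.005, -0.001, -1.0]]
ft_force: [-0.3, 0.5, 0.3]
grip_width: 0.499
grip_force: 0.0
```

Emit:
drive_tool:
  rot:
    - [0,0,0]
    - [0,0,0]
    - [0,0,0]
    - [0,0,0]
    - [0,0,0]
    - [0,0,0]
    - [0,0,0]
    - [0,0,0]
  delta_pos:
    - [0,0.4,0]
    - [0,0.6,0]
    - [0,0.6,0]
    - [0,0.6,0]
    - [0,0.6,0]
    - [0,0.4,0]
    - [0,0,0]
    - [0,0,0]
  hand: [0,0,0,0,0,0,0,0]

```text
clock: 20.1
tcp_pos: [0.5137, -0.0555, 0.2147]
orientation: [[-0.945, 0.328, 0.0], [0.328, 0.945, -0.0], [-0.0, -0.0, -1.0]]
ft_force: [0.7, 0.1, 0.2]
grip_width: 0.502
grip_force: 0.0
```

```bash
python3 look.py 5; python3 - <<'E'
from h import *
for n in("scene","side"):
    z=np.load("pics/%s_5.npz"%n);c=r.calibration(n);W=cloud(c,z["d"]);print(n);blobs(z["p"],np.where(abs(W[...,1]+.2)<.07,z["d"],0),c,.098,.11)
E
```

```text
20.1 [ 0.51374014 -0.05547875  0.21467876] [0.68038732 0.12049047 0.20214485] 0.5020358392957316
scene [367. 220.] 55 [ 0.5514 -0.161   0.049 ] [0.022 0.022 0.006]
scene [385. 225.] 25 [ 0.581  -0.1886  0.0492] [0.02  0.016 0.006]
scene [357. 231.] 61 [ 0.5166 -0.1781  0.0489] [0.019 0.023 0.006]
scene [376. 233.] 65 [ 0.5493 -0.1998  0.0487] [0.021 0.024 0.004]
scene [393. 234.] 86 [ 0.579  -0.222   0.0496] [0.025 0.025 0.007]
scene [384. 246.] 88 [ 0.5444 -0.2367  0.0492] [0.023 0.023 0.005]
scene [365. 247.] 24 [ 0.5086 -0.2193  0.0498] [0.016 0.017 0.006]
side [290. 165.] 105 [ 0.5484 -0.2162  0.0488] [0.026 0.062 0.005]
side [279. 163.] 21 [ 0.5742 -0.2193  0.0493] [0.01  0.025 0.006]
side [306. 167.] 30 [ 0.5131 -0.2107  0.0494] [0.021 0.018 0.007]
side [271. 171.] 33 [ 0.5836 -0.1766  0.0495] [0.021 0.013 0.007]
side [301. 173.] 58 [ 0.5193 -0.1774  0.0486] [0.021 0.029 0.005]
side [284. 175.] 59 [ 0.5527 -0.1595  0.0486] [0.022 0.023 0.005]
scene
[387.4 205.3] 92 mean [ 0.5819 -0.186   0.1034] mid [ 0.5818 -0.1849  0.1024] ext [0.024 0.024 0.009]
[367.2 227.5] 109 mean [ 0.5114 -0.2173  0.1034] mid [ 0.5123 -0.2159  0.1021] ext [0.024 0.024 0.008]
side
[305.5 142.8] 67 mean [ 0.514  -0.2104  0.1031] mid [ 0.5145 -0.2129  0.1022] ext [0.024 0.024 0.008]
[270.  146.8] 68 mean [ 0.5841 -0.1789  0.1029] mid [ 0.5848 -0.1809  0.1026] ext [0.022 0.023 0.008]
```

View pics/pair_5.png

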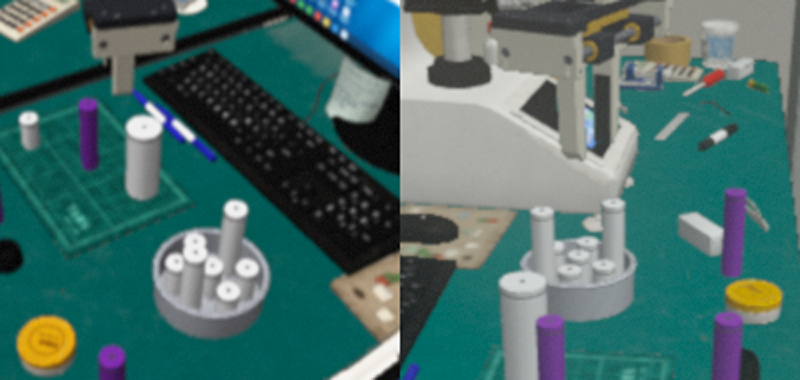

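Both slim bars stand upright in opposite gaps (scene crop (235,210) and (194,255)). Their tops are level at about 0.105 m, the tub is flat and the gripper is clear.

```bash
python3 -c "
from workcell import r
print(r.close_job())"
```

```text
the job is handed in; nothing more can be done
None
```

Both tall slim bars are standing upright in the tub's two gaps, set down gently with the tub flat on the bench; I handed the job in at about 20 s on the robot's clock, and the hand-in gave no verdict.

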